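# Drape the saddle and lock the panel outrigger at its length mark

### The job

Get the bench outrigger ready for a freshly stained board: drape the loose grey saddle over the outrigger's horizontal bar so that it hangs there by itself, then, with the cam lever still open, pull the spring-loaded sliding leg out until its index tongue lines up with the pointer, and while holding the leg at that mark squeeze the cam lever fully shut against the grip plate. Finish holding: keep the grip plate and the shut lever gripped, the leg at the mark and the saddle on its bar, and do not let go. Leave the pointer and the can, cup and brush where they are.

Things in the scene. Friction and masses are not known exactly. Their poses are not given: they have to be found in the camera images.
- stand: Fixed steel stand: base plate 130 x 170 mm, grey square tube 34 mm wide, top 72 mm above the table, y = -170 to 0. Origin on the table under the tube's mouth; +y is the way the leg slides out, x level and square to it, z up. An aluminium scale rail (top 22 mm high) lies along y from -30 to 160 mm at x = +72 mm and carries the pointer.
- leg (a joint): How far the sliding leg is out, m: 0 fully in (start), 0.14 end stop. A spring pulls it in with 4 N (at 0) to 5.4 N (at 0.14), plus 1 N friction; let go, it slides back, even with the lever shut: the hand holds it. The leg (22 mm square, top 66 mm above the table) carries the grip plate with its flange, the lever and, at the outer end, the bar.
- lever (a joint): Opening of the cam lever, rad: 0 shut against the grip plate, 0.45 widest, starts at 0.32 to 0.42. Stays where left (friction 0.2 N m, about 5 N at grip_mid). Upright blade 8 mm thick, 55 mm long, 79 to 123 mm above the table, on an upright pin at x = 6, y = 30 mm in the grip plate's frame. Shut it points to +y; open, its free end swings out to +x.
- lever_tip (a point): Outer face of the lever's free end, mid height, 101 mm above the table.
- grip_plate: Upright aluminium plate fixed on the leg, 10 mm thick. Origin and axes are the stand's, shifted along y by the leg value. It fills x = -10 to 0, y = 29 to 91 mm, top 125 mm above the table. Plate and shut lever together are 20 mm thick (x = -10 to +10 mm); with the lever at 0.42 rad they reach from x = -10 to +33 mm.
- grip_mid (a point): Place to squeeze from above: x = 0, y = 70 mm in the grip plate's frame, 100 mm above the table, mid thickness of plate and shut lever, 21 mm inward of the flange face. Axes are the stand's; close the fingers along its x. Centred here, one finger meets the plate and the other brings the lever in.
- leg_index (a point): Tip of the thin steel index tongue (4 mm thick, 58 mm above the table) that sticks out of the sliding leg towards the stand's +x. It moves with the leg.
- mark (a point): Length mark: top of the pointer, an upright steel blade 4 mm thick on a small slider on the scale rail, 58 mm above the table. The leg is at its length when leg_index and mark have the same y in the stand's frame (leg_index is then 11 mm to the -x side). Its place varies: the leg must come out 50 to 100 mm.
- bar_mid (a point): Middle of the axis of the horizontal bar at the leg's outer end: steel, 14 mm thick, along the stand's x, 125 mm above the table, y = 175 mm (plus leg value) in the stand's frame. Two 12 mm posts 80 mm either side of the middle carry it, on a crossbeam whose top is 66 mm above the table. Axes are the stand's.
- saddle: Loose rigid grey plastic saddle, an inverted U: 80 mm long (its x), 38 mm wide (its y), 50 mm tall, walls 6 mm, top 8 mm, so the slot is 26 mm wide, 42 mm deep, open below and at both ends. Origin at the centre of its underside. About 0.15 kg; stands on the table slot down. Draped, its slot runs along the bar and the origin hangs 35 mm below bar_mid.
- stain_can: Bystander: can, 90 mm wide, 110 mm tall, origin at its base. Leave alone.
- jar: Bystander: white cup, 72 mm wide, 85 mm tall, origin at its base. Leave alone.
- brush: Bystander: wide flat brush lying on the bench, 215 x 84 mm, about 20 mm thick, handle to its -x. Leave alone.
- flange (a point): Middle of the inner face of the cross flange at the grip plate's outer end (y = 91 mm in its frame): 6 mm thick, x = -50 to +50 mm, 73 to 121 mm above the table. Open fingers that straddle plate and lever from above push this face towards +y to draw the leg out without shutting the lever; then they squeeze.
Mind the look-alikes: they are no part of the job. Of the things like the saddle, leave any that is blue or red; of the rest the larger one is meant.

How it is judged:
By the outcome, as a careful person would: the job done as asked, in the order asked, and still so for the second after the job is handed in, while the arm keeps its last pose, push and grip.
It also fails if it takes over 51 s, if anything falls off the work surface, if the arm or the gripper's body presses on something with over 40 N, if the wrist force passes 120 N, or if a joint passes its speed limit or range.

### The arm

A 7-joint arm with a two-finger parallel gripper is mounted at the origin on the work surface. World frame = base frame: x ahead of the robot, y to its left, z up, the work surface at z = 0. Lengths are in m, angles in rad, forces in N, time in s.
With the tool pointing down it reaches from about 0.4 to 0.875 m from the base axis. Payload 4.4 kg.
Tool frame: the origin (TCP) lies at the very end of the fingers, on their centre line; the grasp point (between the pads) lies 19 mm behind it (robot.hold_point_z is the distance from the TCP to the grasp point, in m); z points along the fingers, y is the line along which they close (so a half turn about z gives the same grasp; the last joint's range is limited). The gripper opens to 85 mm and grips with 20 to 120 N. Pads are 22 mm wide; open, the fingers measure 114 mm over their backs; the gripper's body (76 mm by 85 mm) begins 54 mm behind the grasp point. The pads swing forward as they close: fully open they stand 13 mm farther back than shut.
Start: joints at [1.138, 0.628, 0.038, 1.517, -0.027, 0.996, -0.02], TCP at [0.233, -0.607, 0.199] pointing down, gripper open.
Joint ranges: [-3.06, 3.06], [-0.37, 2.12], [-1.25, 1.32], [0.18, 2.47], [-1.1, 4.24], [0.23, 1.98], [-2.94, 2.94]. Speed limits (rad/s): [2.57, 2.57, 3.14, 3.14, 3.14, 3.14, 3.14].

### API

Orientations are given as [roll, pitch, yaw] about the fixed x, y, z axes, in that order (R = Rz(yaw) Ry(pitch) Rx(roll)).
In Python, from plant import robot gives the robot as it stands.
- The arm moves only by the tool servo_tool, never from a script. Its argument "deltas" is a list of rows, each an object with "dp": the shift along the world's x, y, z in mm, a list of three; "roll": the turn about the world's z in degrees. In form: [{"dp": [x, y, z], "roll": roll}, ...]. A call has exactly 8 rows; each row is the pose to reach, as a shift and turn from the pose commanded when the call began; what a row does not reach only later rows make up. A row lasts 1/8 s, in which the tool goes at most 62.5 mm and 10.7 degrees, less where a joint would pass 70% of its speed; a pose out of reach is approached as far as the arm can. A call with a gripper value outside its range is refused whole. "jaw" is the opening in per cent of the stroke, from 0 (shut) to 100 (fully open), set as the call begins (left out, the last holds). The fingers move at their own pace and stop on an object; "grip_force" is the grip in N (left out, the last holds). Time passes only in rows, so rows that repeat a pose let the fingers close, or fill a call up. It gives the time, the measured TCP pose, the force, the opening and the grip force at its end, in the units of the state.
- robot.state(): the state, without advancing time (a new reading comes with each control period).
- robot.grab_frame(name): name is "scene" or "top"; returns (picture, depth): 480x640x3 uint8, red, green, blue; 480x640 float32, m along the optical axis (not along the pixel's ray), 0 where there is no reading.
- robot.calibration(name): a dict with "intrinsics" (3x3 intrinsics, pixels), "dist" ([k1, k2, p1, p2, k3] as OpenCV has them; the pictures are not rectified), "R" (3x3) and "t" (3): a world point X has camera coordinates R X + t. Camera axes: x right, y down, z forward; pixel columns grow to the right and rows downward; lengths in m; the calibration is good to about 2 mm. A picture is of the moment at which its call begins. calibration takes no time and is no camera call.
- robot.close_job(): hands the job in; it is judged then, once.
The state is a dict: "time": time; "joint_positions": joint angles; "qd": joint speeds; "tau": joint torques, N m; "eef_pos": TCP position; "eef_rot": TCP orientation; "contact_force": force on the tool from outside, world axes, zero at the start; "moment": the same for the moment, N m; "opening": finger opening in m; "grasp_force": force on a finger pad.
Only numpy, scipy, OpenCV 4.12 (cv2) and the standard library are available. Lean on these libraries where they do the work, as an engineer would, in place of code of your own. Each camera call takes 0.05 s, during which the arm holds its last target. There are 200 camera calls.

## Working session

There is one attempt and no reset: what is moved stays moved. The work goes in short steps, Python scripts to look and compute and a tool call to move; the robot and the scene stay as the last step left them, time stands still between calls to the robot, and variables do not carry over. Pictures are saved under pics/ and viewed, at most 12 in all, crops included, and the job is handed in when it is done.

Besides the shell and the picture viewer there is one more tool, called by a JSON object that holds its "name" and its "arguments", one argument or row to a line. servo_tool: Moves the arm, as the interface text tells. Its arguments: {"type":"object","properties":{"deltas":{"type":"array"},"jaw":{"type":"number"},"grip_force":{"type":"number"}},"required":["deltas"]}

```bash
ls; mkdir -p pics; cat > h.py <<'E'
import numpy as np, cv2
from plant import robot
def grab(n):
    im,d=robot.grab_frame(n); return im[:,:,::-1].copy(),d
def cloud(n,d):
    c=robot.calibration(n);K=np.array(c["intrinsics"]);D=np.array(c["dist"]);R=np.array(c["R"]);t=np.array(c["t"])
    v,u=np.mgrid[:480,:640]
    p=cv2.undistortPoints(np.stack([u,v],-1).reshape(-1,1,2).astype(float),K,D).reshape(480,640,2)
    P=np.dstack([p*d[...,None],d])
    return (P-t)@R
E
python3 - <<'E'
from h import *
s=robot.state();print({k:np.round(v,3) for k,v in s.items()})
for n in("scene","top"):
    im,d=grab(n);P=cloud(n,d);np.savez(f"pics/{n}0.npz",im=im,d=d,P=P);cv2.imwrite(f"pics/{n}0.png",im)
    c=robot.calibration(n);R=np.array(c["R"]);print(n,-R.T@np.array(c["t"]),(d>0).mean())
E
```

```text
pics
{'time': np.float64(0.0), 'joint_positions': array([ 1.138,  0.629,  0.038,  1.518, -0.027,  0.996, -0.02 ]), 'qd': array([-0.   , -0.   ,  0.   ,  0.001,  0.002,  0.001,  0.002]), 'tau': array([-2.0000e-03, -5.6341e+01,  1.2260e+00, -1.9345e+01,  1.1000e-02,
        1.1000e-02,  0.0000e+00]), 'eef_pos': array([ 0.233, -0.606,  0.198]), 'eef_rot': array([-3.14 ,  0.   ,  0.367]), 'contact_force': array([-0.181,  0.355,  0.34 ]), 'moment': array([-0.013, -0.064,  0.008]), 'grasp_force': np.float64(0.0), 'opening': np.float64(0.085)}
scene [1.33028635 0.28926773 0.95488316] 0.996083984375
top [ 0.33962671 -0.05013339  1.36310288] 0.9960384114583334
```

View pics/scene0.png

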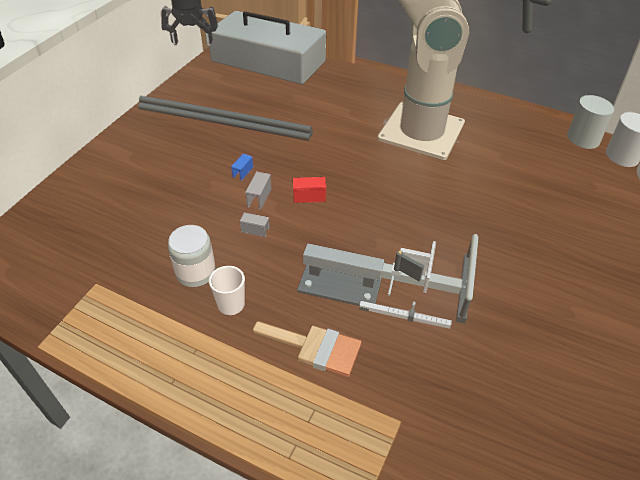

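View pics/top0.png

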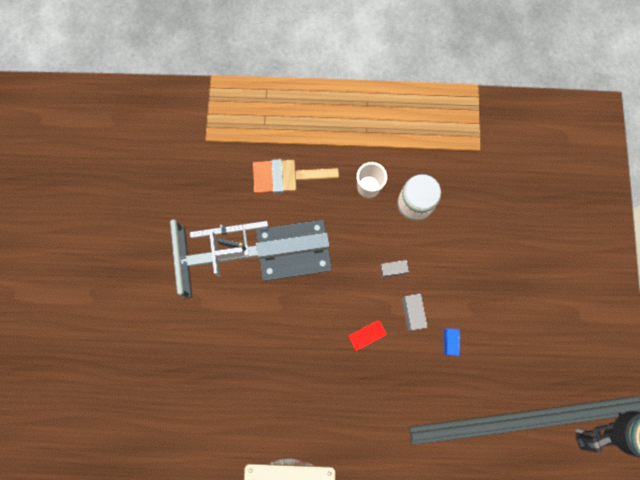

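The top view shows two grey U-blocks, a small one at (395,268) and a larger one at (415,312), plus a red one at (367,335) and a blue one at (452,342). The task calls for the larger grey, so (415,312) is the saddle; in the scene view it is at (258,189). The stand is at (295,250), the bar at (181,258), and the pointer is on the rail near (222,229). I'll enlarge and measure.

```bash
python3 - <<'E'
from h import *
z=np.load("pics/top0.npz");im,d,P=z["im"],z["d"],z["P"]
s=np.load("pics/scene0.npz")
a=cv2.resize(im[210:305,160:335],None,fx=4.5,fy=4.5,interpolation=cv2.INTER_CUBIC)[:,:790]
b=cv2.resize(im[250:360,340:470],(260,220));c=cv2.resize(s["im"][150:245,225:330],(260,170)) 
out=np.zeros((600,800,3),np.uint8);out[:a.shape[0],:a.shape[1]]=a;out[430:600,270:530]=c
out[430:600,:260]=b[:170]
cv2.imwrite("pics/crop1.png",out)
def rect(m,name):
    Q=P[m];r=cv2.minAreaRect((Q[:,:2]*1000).astype(np.float32));print(name,m.sum(),np.round(r,1).tolist() if 0 else [np.round(x,1) for x in r],np.round(Q.mean(0),4),np.round(np.percentile(Q[:,2],[5,50,95]),4))
v,u=np.mgrid[:480,:640]
box=lambda u0,u1,v0,v1:(u>=u0)&(u<=u1)&(v>=v0)&(v<=v1)
Z=P[...,2]
rect(box(398,432,288,335)&(Z>.04),"saddle");rect(box(375,415,255,280)&(Z>.02),"small")
rect(box(345,390,315,355)&(Z>.03),"red");rect(box(440,465,322,360)&(Z>.02),"blue")
rect(box(165,200,210,300)&(Z>.11),"bar");rect(box(255,332,225,275)&(Z>.064)&(Z<.08),"tube")
rect(box(250,335,215,285)&(Z>.003)&(Z<.015),"base")
rect(box(190,270,218,242)&(Z>.016)&(Z<.028),"rail")
rect(box(205,250,218,275)&(Z>.09),"plate+flange")
m=box(210,235,218,240)&(Z>.04);rect(m,"ptr?");print(np.round(np.c_[u[m],v[m],P[m]*1000],0).astype(int).tolist())
rect(box(395,440,170,225)&(Z>.1),"can");rect(box(355,390,160,200)&(Z>.075),"jar")
E
```

```text
saddle 586 [array([ 424.1, -170.5]), array([ 83.2, 282. ]), np.float64(18.6)] [ 0.4602 -0.2792  0.0622] [0.0444 0.0489 0.0533]
small 341 [array([ 474.4, -143.1]), array([ 56.4, 322.5]), np.float64(45.5)] [ 0.5642 -0.2322  0.0407] [0.0285 0.0375 0.0419]
red 587 [array([ 380.7, -127.8]), array([ 38.1, 175.7]), np.float64(29.3)] [ 0.403  -0.1675  0.0642] [0.0441 0.0486 0.0531]
blue 347 [array([ 382.9, -216.9]), array([ 58.7, 339.6]), np.float64(4.7)] [ 0.3945 -0.3649  0.0507] [0.0297 0.0361 0.0402]
bar 427 [array([453.7, 152.5]), array([452.2, 108.6]), np.float64(47.1)] [0.5512 0.2569 0.1656] [0.1221 0.1284 0.1338]
tube 1034 [array([606.9,  14.5]), array([ 35.3, 174. ]), np.float64(10.4)] [0.6065 0.0133 0.0706] [0.0664 0.0706 0.075 ]
base 2424 [array([607.7,  14.8]), array([176.1, 211.9]), np.float64(2.1)] [0.6014 0.0124 0.0085] [0.0038 0.0086 0.0132]
rail 385 [array([640.5, 168.7]), array([ 40. , 196.7]), np.float64(8.5)] [0.6505 0.1681 0.0209] [0.0167 0.0208 0.0258]
plate+flange 576 [array([470.1,  91.2]), array([374.,  90.]), np.float64(33.8)] [0.5742 0.1583 0.1456] [0.0943 0.1196 0.
[... 2164 characters left out ...]
, 240, 601, 193, 115], [213, 240, 601, 190, 115], [214, 240, 605, 191, 99], [215, 240, 608, 192, 85], [217, 240, 601, 181, 117], [218, 240, 600, 178, 122], [219, 240, 601, 176, 117], [220, 240, 600, 173, 124], [221, 240, 601, 171, 120], [222, 240, 601, 169, 122], [223, 240, 601, 167, 122], [224, 240, 600, 164, 124], [225, 240, 600, 162, 124], [226, 240, 602, 160, 119], [227, 240, 601, 158, 121], [228, 240, 601, 155, 122], [229, 240, 602, 153, 120]]
can 995 [array([ 547.7, -197.2]), array([ 85.5, 502.4]), np.float64(64.4)] [ 0.7302 -0.2844  0.1249] [0.1028 0.1088 0.1134]
jar 214 [array([ 577.3, -109.6]), array([ 70.2, 489.5]), np.float64(73.1)] [ 0.7586 -0.1657  0.1422] [0.0762 0.0829 0.0898]
```

View pics/crop1.png

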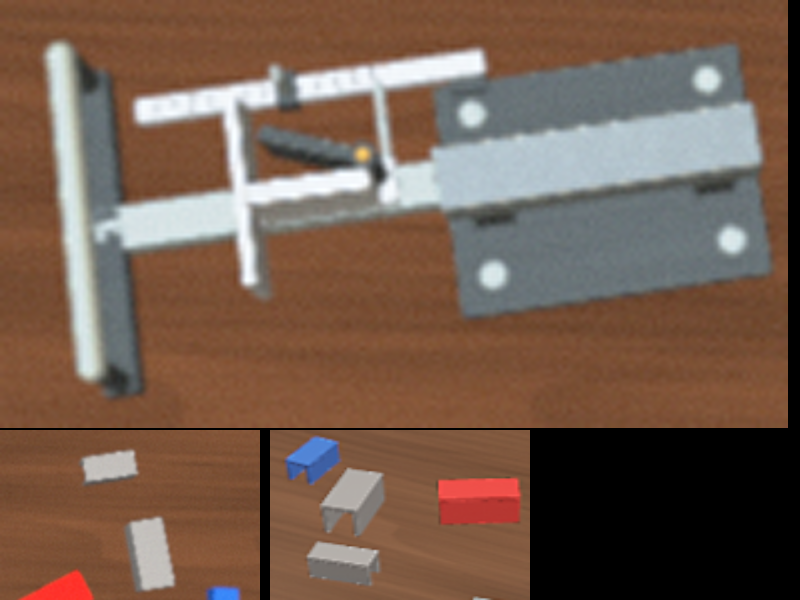

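The crop confirms it: the larger open-ended grey U at top (415,312) is the saddle. The smaller grey one is a look-alike, and so are the red and blue ones. In the crop, the pointer is at (278,75) and the tongue at about (380,80). Next I'll get precise poses by casting rays onto known heights.

```bash
cat >> h.py <<'E'
def ray(n,uv,z):
    c=robot.calibration(n);K=np.array(c["intrinsics"]);D=np.array(c["dist"]);R=np.array(c["R"]);t=np.array(c["t"])
    p=cv2.undistortPoints(np.array(uv,float).reshape(-1,1,2),K,D).reshape(-1,2)
    o=-R.T@t; g=np.c_[p,np.ones(len(p))]@R
    return o+g*((z-o[2])/g[:,2])[:,None]
def pca(X):
    c=X[:,:2].mean(0);w,V=np.linalg.eigh(np.cov((X[:,:2]-c).T));return V[:,1]
def rect(n,m,z,name):
    v,u=np.nonzero(m);X=ray(n,np.c_[u,v],z)[:,:2]*1000
    r=cv2.minAreaRect(X.astype(np.float32));a=pca(X);a=a*np.sign(a[np.argmax(abs(a))])
    print(name,m.sum(),"c",np.round(r[0],1),"mean",np.round(X.mean(0),1),"size",np.round(r[1],1),"ang of long axis",np.round(np.degrees(np.arctan2(a[1],a[0])),2))
    return X
E
python3 - <<'E'
from h import *
v,u=np.mgrid[:480,:640]
box=lambda u0,u1,v0,v1:(u>=u0)&(u<=u1)&(v>=v0)&(v<=v1)
z=np.load("pics/top0.npz");im,d,P=z["im"],z["d"],z["P"];Z=P[...,2].copy();Z[d==0]=0
big=lambda m:(lambda n,l,s,c:l==1+np.argmax(s[1:,4]))(*cv2.connectedComponentsWithStats(m.astype(np.uint8)))
rect("top",big(box(398,432,288,335)&(Z>.04)),.05,"saddle");rect("top",big(box(375,415,255,280)&(Z>.025)),.04,"small")
rect("top",big(box(165,200,210,300)&(Z>.115)),.132,"bar");rect("top",big(box(255,332,225,275)&(Z>.064)&(Z<.08)),.072,"tube")
rect("top",big(box(190,270,218,242)&(Z>.014)&(Z<.03)),.022,"rail")
rect("top",big(box(205,218,218,280)&(Z>.11)),.121,"flange")
print("ptr",ray("top",[[220.8,225.5],[222,226.7]],.058)[:,:2]*1000,"tongue",ray("top",[[244.4,227.8],[245,240]],.058)[:,:2]*1000)
# scene view
s=np.load("pics/scene0.npz");S=s["P"];Zs=S[...,2].copy();Zs[s["d"]==0]=0
rect("scene",big(box(240,275,168,210)&(Zs>.044)),.05,"saddle sc")
rect("scene",big(box(450,485,230,310)&(Zs>.11)),.13,"bar sc")
rect("scene",big(box(300,390,240,275)&(Zs>.066)&(Zs<.08)),.072,"tube sc")
cv2.imwrite("pics/crop2.png",cv2.resize(s["im"][230:330,350:483],(798,600),interpolation=cv2.INTER_CUBIC))
E
```

```text
saddle 580 c [ 461.5 -281.3] mean [ 461.3 -281.3] size [80.3 39.8] ang of long axis 11.16
small 332 c [ 564.6 -231.7] mean [ 564.8 -232.5] size [31.  63.5] ang of long axis 100.87
bar 413 c [558.4 265.8] mean [557.  265.5] size [172.5  12.2] ang of long axis 10.6
tube 1034 c [605.8  14.1] mean [606.2  13.2] size [ 35.3 173.2] ang of long axis 100.62
rail 307 c [652.3 145.3] mean [654.9 141.3] size [ 22.  135.3] ang of long axis 99.27
flange 164 c [574.8 183.8] mean [573.1 186.6] size [100.1  15.1] ang of long axis 10.83
ptr [[649.40584682 185.45199291]
 [646.56321575 182.37137545]] tongue [[645.75222061 128.66608172]
 [616.06261295 125.39100234]]
saddle sc 366 c [ 467.  -278.7] mean [ 468.1 -278.7] size [85.2 40.5] ang of long axis 11.25
bar sc 512 c [570.3 269.8] mean [574.4 270.6] size [184.4  15.1] ang of long axis 10.5
tube sc 1081 c [612.3  19. ] mean [612.   16.5] size [ 39.4 178.3] ang of long axis 100.64
```

View pics/crop2.png

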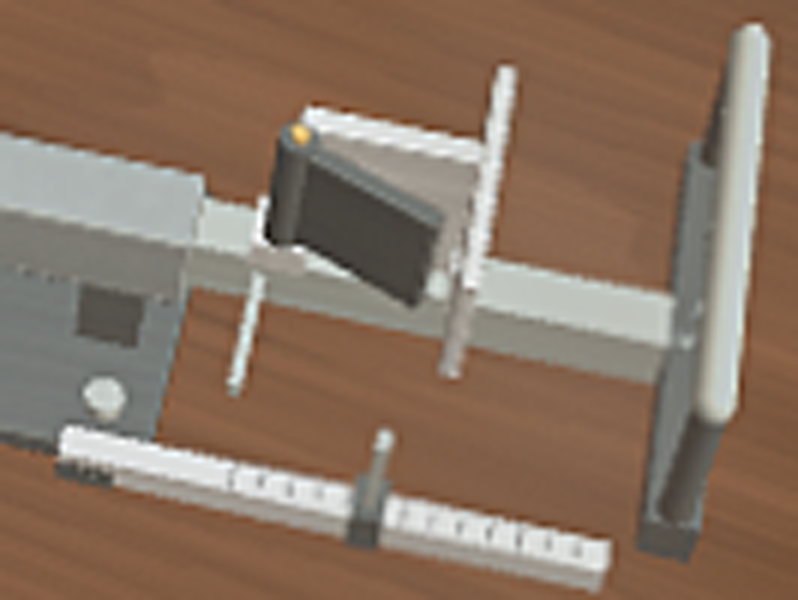

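In the crop, the tongue tip is at (235,388), the pointer tip at (384,435), and the lever is open. The stand's yaw is about 10.65° and its origin about (591.5, 95). The saddle is at (462, -281.5) with yaw 11.2°. Now moving above the saddle.

{"name": "servo_tool", "arguments": {
  "deltas": [
    {"dp": [20, 28, 0], "roll": -2},
    {"dp": [50, 72, 0], "roll": -5},
    {"dp": [85, 120, -5], "roll": -9.8},
    {"dp": [120, 170, -15], "roll": -9.8},
    {"dp": [155, 220, -30], "roll": -9.8},
    {"dp": [190, 270, -45], "roll": -9.8},
    {"dp": [218, 309, -60], "roll": -9.8},
    {"dp": [229, 325, -70], "roll": -9.8}
  ],
  "jaw": 100,
  "grip_force": 30
}}

```text
time: 1.1
eef_pos: [0.4637, -0.2782, 0.1281]
eef_rot: [-3.14, 0.0, 0.201]
contact_force: [-0.2, -0.2, -0.5]
opening: 0.0857
grasp_force: 0.0
```

```bash
python3 - <<'E'
from h import *
uv=[[235,388],[384,435],[384,428],[235,380]];uv=[[(a+.5)/6-.5+350,(b+.5)/6-.5+230] for a,b in uv]
X=ray("scene",uv,.058)[:,:2]*1000;a=np.radians(10.65)
print(X,(X[1:]-X[0])@[-np.sin(a),np.cos(a)],(X[1:]-X[0])@[np.cos(a),np.sin(a)])
E
```

```text
[[650.89251535 134.35253694]
 [647.38786535 186.51312053]
 [644.62694828 185.55457389]
 [647.71361222 133.14359604]] [51.90977974 51.47798707 -0.60062614] [ 6.19546761  3.30496077 -3.34756799]
```

{"name": "servo_tool", "arguments": {
  "deltas": [
    {"dp": [0, 0, -10], "roll": 0},
    {"dp": [0, 0, -30], "roll": 0},
    {"dp": [0, 0, -55], "roll": 0},
    {"dp": [0, 0, -80], "roll": 0},
    {"dp": [0, 0, -98], "roll": 0},
    {"dp": [0, 0, -107], "roll": 0},
    {"dp": [0, 0, -110], "roll": 0},
    {"dp": [0, 0, -110], "roll": 0}
  ]
}}

```text
time: 2.1
eef_pos: [0.462, -0.2826, 0.0194]
eef_rot: [3.141, -0.0, 0.195]
contact_force: [0.5, -0.3, 0.6]
opening: 0.0856
grasp_force: 0.0
```

{"name": "servo_tool", "arguments": {
  "deltas": [
    {"dp": [0, 0, 0], "roll": 0},
    {"dp": [0, 0, 0], "roll": 0},
    {"dp": [0, 0, 0], "roll": 0},
    {"dp": [0, 0, 0], "roll": 0},
    {"dp": [0, 0, 0], "roll": 0},
    {"dp": [0, 0, 0], "roll": 0},
    {"dp": [0, 0, 0], "roll": 0},
    {"dp": [0, 0, 0], "roll": 0}
  ],
  "jaw": 20,
  "grip_force": 30
}}

```text
time: 3.1
eef_pos: [0.4621, -0.2818, 0.0191]
eef_rot: [-3.142, 0.0, 0.196]
contact_force: [-0.5, 0.4, -0.9]
opening: 0.017
grasp_force: 0.0
```

The fingers closed to 17 mm, narrower than the saddle, so they missed or slipped. I'll look.

```bash
python3 - <<'E'
from h import *
im,d=grab("top");s,ds=grab("scene")
a=cv2.resize(im[230:380,340:490],(390,390));b=cv2.resize(s[120:270,180:330],(390,390))
cv2.imwrite("pics/crop3.png",np.hstack([a,b]))
print(robot.state()["eef_rot"])
E
```

```text
[-3.14157083e+00  4.90664307e-06  1.95657918e-01]
```

View pics/crop3.png

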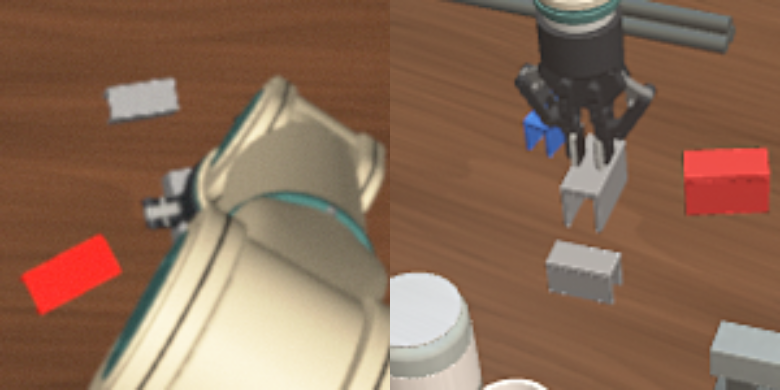

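```bash
python3 - <<'E'
from h import *
for n in("scene","top"):
    c=robot.calibration(n)
    T=np.array(robot.state()["eef_pos"]);X=np.array([T,T+[0,0,.019],T+[0,0,.073],[.462,-.2815,.05]])
    p=cv2.projectPoints(X,cv2.Rodrigues(np.array(c["R"]))[0],np.array(c["t"]),np.array(c["intrinsics"]),np.array(c["dist"]))[0].reshape(-1,2)
    print(n,p.round(1).tolist(), ((p-[180,120])*2.6+[390,0]).round().tolist())
v,u=np.mgrid[:480,:640]
im,d=grab("scene");P=cloud("scene",d)
cv2.imwrite("pics/crop4.png",cv2.resize(im[140:220,220:300],(600,600),interpolation=cv2.INTER_CUBIC))
for uv in [(252,190),(256,185),(262,180),(268,178),(259,175),(255,178),(250,172),(256,168),(258,165),(263,180)]: print(uv,P[uv[1],uv[0]].round(3))
print({k:np.round(v,3).tolist() for k,v in robot.state().items()})
E
```

```text
scene [[258.2, 190.7], [257.7, 185.1], [256.3, 168.4], [257.5, 181.5]] [[593.0, 184.0], [592.0, 169.0], [588.0, 126.0], [592.0, 160.0]]
top [[413.6, 312.4], [415.0, 311.7], [419.1, 309.6], [415.7, 311.3]] [[997.0, 500.0], [1001.0, 498.0], [1012.0, 493.0], [1003.0, 497.0]]
(252, 190) [ 0.495 -0.278  0.05 ]
(256, 185) [ 0.476 -0.277  0.051]
(262, 180) [ 0.468 -0.265  0.066]
(268, 178) [ 0.436 -0.267  0.046]
(259, 175) [1.33  0.289 0.955]
(255, 178) [ 0.453 -0.294  0.05 ]
(250, 172) [ 0.479 -0.289  0.091]
(256, 168) [ 0.368 -0.345 -0.001]
(258, 165) [ 0.48  -0.265  0.122]
(263, 180) [ 0.467 -0.262  0.066]
{'time': 3.25, 'joint_positions': [0.462, 0.746, 0.051, 1.961, -0.082, 0.437, -0.801], 'qd': [-0.0, -0.001, 0.001, -0.0, 0.001, 0.001, -0.001], 'tau': [-0.0, -52.352, 1.55, -9.728, 0.005, 0.001, -0.0], 'eef_pos': [0.462, -0.282, 0.019], 'eef_rot': [-3.142, 0.0, 0.196], 'contact_force': [0.376, -0.21, -0.732], 'moment': [-0.003, -0.025, 0.024], 'grasp_force': 0.0, 'opening': 0.017}
```

View pics/crop4.png

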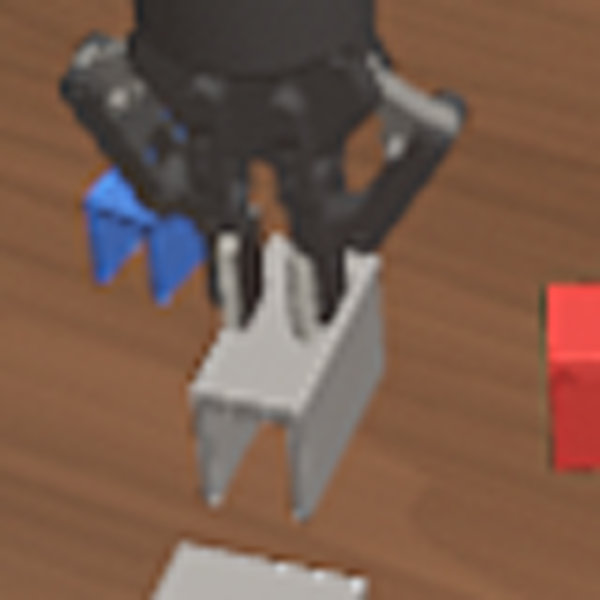

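The fingers look as if they ended above the saddle's top, even though the reported TCP z is 19 mm. I'll check the tip height against depth in both frames.

```bash
python3 - <<'E'
from h import *
z=np.load("pics/scene0.npz");P=z["P"];d=z["d"]
def low(P,d,c,r=.09):
    m=(d>0)&(np.hypot(P[...,0]-c[0],P[...,1]-c[1])<r)&(P[...,2]>.056)&(P[...,2]<.6)
    Q=P[m];print(m.sum(),"z pct",np.percentile(Q[:,2],[0,.5,1,2,5,10,25,50]).round(3)); q=Q[np.argsort(Q[:,2])[:12]];print(q.round(3).tolist())
low(P,d,(.233,-.607))
z=np.load("pics/top0.npz");low(z["P"],z["d"],(.233,-.607))
im,d=grab("scene");P=cloud("scene",d);low(P,d,(.462,-.282))
for v in range(172,192,2): print(v,[tuple((P[v,u]*1000).round().astype(int).tolist()) for u in (250,252,260,262)])
E
```

```text
1453 z pct [0.243 0.247 0.249 0.254 0.264 0.279 0.303 0.326]
[[0.218, -0.562, 0.243], [0.255, -0.645, 0.244], [0.25, -0.645, 0.244], [0.26, -0.647, 0.246], [0.254, -0.645, 0.246], [0.255, -0.647, 0.246], [0.23, -0.559, 0.247], [0.224, -0.56, 0.247], [0.23, -0.556, 0.247], [0.246, -0.647, 0.248], [0.251, -0.644, 0.248], [0.262, -0.642, 0.248]]
1836 z pct [0.246 0.253 0.258 0.268 0.296 0.305 0.332 0.369]
[[0.256, -0.645, 0.246], [0.225, -0.558, 0.247], [0.225, -0.559, 0.248], [0.258, -0.644, 0.248], [0.26, -0.648, 0.249], [0.223, -0.558, 0.25], [0.227, -0.562, 0.251], [0.221, -0.558, 0.251], [0.256, -0.644, 0.252], [0.227, -0.559, 0.253], [0.222, -0.559, 0.253], [0.227, -0.562, 0.254]]
7434 z pct [0.056 0.064 0.073 0.088 0.113 0.144 0.244 0.381]
[[0.472, -0.291, 0.056], [0.471, -0.271, 0.056], [0.461, -0.292, 0.056], [0.468, -0.27, 0.058], [0.465, -0.264, 0.058], [0.475, -0.292, 0.058], [0.475, -0.3, 0.058], [0.472, -0.268, 0.058], [0.467, -0.265, 0.059], [0.467, -0.291, 0.059], [0.472, -0.265, 0.059], [0.477, -0.293, 0.059]]
172 [(477, -291, 89), (466, -293, 80), (475, -264, 97), (1330, 289, 955)]
174 [(481, -289, 86), (469, -291, 76), (471, -267, 87), (469, -263, 86)]
176 [(479, -291, 77), (472, -289, 73), (470, -268, 79), (467, -264, 79)]
178 [(476, -294, 67), (471, -291, 65), (473, -267, 75), (468, -264, 72)]
180 [(479, -292, 64), (472, -291, 59), (474, -266, 71), (467, -265, 66)]
182 [(476, -295, 54), (475, -289, 55), (468, -270, 58), (467, -265, 59)]
184 [(480, -292, 52), (475, -290, 49), (468, -271, 51), (462, -269, 47)]
186 [(485, -290, 50), (483, -285, 50), (470, -270, 45), (469, -265, 47)]
188 [(491, -286, 50), (491, -280, 52), (480, -264, 49), (477, -260, 49)]
190 [(496, -283, 49), (496, -278, 50), (486, -260, 50), (480, -259, 45)]
```

Depth from both cameras puts the fingertips about 33 mm higher than the reported TCP (0.245 against about 0.212 expected at the start, about 53 now against 19). So I'll treat true z as reported + ~33 mm, then open and go lower with an eye on the force.

{"name": "servo_tool", "arguments": {
  "deltas": [
    {"dp": [0, 0, 5], "roll": 0},
    {"dp": [0, 0, 5], "roll": 0},
    {"dp": [0, 0, 5], "roll": 0},
    {"dp": [0, 0, 5], "roll": 0},
    {"dp": [0, 0, 5], "roll": 0},
    {"dp": [0, 0, 0], "roll": 0},
    {"dp": [0, 0, -8], "roll": 0},
    {"dp": [0, 0, -15], "roll": 0}
  ],
  "jaw": 100
}}

```text
time: 4.3
eef_pos: [0.4619, -0.2816, 0.0033]
eef_rot: [-3.141, 0.0, 0.196]
contact_force: [0.4, 0.4, -0.2]
opening: 0.0857
grasp_force: 0.0
```

{"name": "servo_tool", "arguments": {
  "deltas": [
    {"dp": [0, 0, -4], "roll": 0},
    {"dp": [0, 0, -9], "roll": 0},
    {"dp": [0, 0, -14], "roll": 0},
    {"dp": [0, 0, -18], "roll": 0},
    {"dp": [0, 0, -22], "roll": 0},
    {"dp": [0, 0, -25], "roll": 0},
    {"dp": [0, 0, -27], "roll": 0},
    {"dp": [0, 0, -27], "roll": 0}
  ]
}}

```text
time: 5.3
eef_pos: [0.4621, -0.2817, -0.023]
eef_rot: [-3.141, 0.0, 0.196]
contact_force: [0.5, -0.2, 0.1]
opening: 0.0851
grasp_force: 0.0
```

{"name": "servo_tool", "arguments": {
  "deltas": [
    {"dp": [0, 0, 0], "roll": 0},
    {"dp": [0, 0, 0], "roll": 0},
    {"dp": [0, 0, 0], "roll": 0},
    {"dp": [0, 0, 0], "roll": 0},
    {"dp": [0, 0, 0], "roll": 0},
    {"dp": [0, 0, 0], "roll": 0},
    {"dp": [0, 0, 0], "roll": 0},
    {"dp": [0, 0, 0], "roll": 0}
  ],
  "jaw": 25,
  "grip_force": 30
}}

```text
time: 6.3
eef_pos: [0.4622, -0.2817, -0.0227]
eef_rot: [3.142, -0.0, 0.196]
contact_force: [0.0, 0.4, 5.4]
opening: 0.0378
grasp_force: 30.9
```

Gripped at 37.8 mm. Lifting and carrying it to the bar.

{"name": "servo_tool", "arguments": {
  "deltas": [
    {"dp": [0, 0, 15], "roll": 0},
    {"dp": [0, 0, 40], "roll": 0},
    {"dp": [2, 10, 70], "roll": 0},
    {"dp": [5, 30, 100], "roll": 0},
    {"dp": [10, 60, 125], "roll": 0},
    {"dp": [18, 100, 145], "roll": 0},
    {"dp": [25, 140, 155], "roll": 0},
    {"dp": [32, 180, 160], "roll": -0.5}
  ]
}}

```text
time: 7.3
eef_pos: [0.4945, -0.1007, 0.1384]
eef_rot: [3.141, -0.002, 0.186]
contact_force: [0.1, 1.0, -1.1]
opening: 0.0377
grasp_force: 30.3
```

{"name": "servo_tool", "arguments": {
  "deltas": [
    {"dp": [9, 50, 0], "roll": 0},
    {"dp": [18, 105, 0], "roll": 0},
    {"dp": [28, 160, 0], "roll": 0},
    {"dp": [38, 215, 0], "roll": 0},
    {"dp": [48, 270, 0], "roll": 0},
    {"dp": [57, 320, 0], "roll": 0},
    {"dp": [63, 355, 0], "roll": 0},
    {"dp": [65.5, 369.5, 0], "roll": 0}
  ]
}}

```text
time: 8.3
eef_pos: [0.559, 0.2703, 0.1372]
eef_rot: [-3.141, 0.0, 0.19]
contact_force: [-0.9, 0.2, -2.2]
opening: 0.0376
grasp_force: 30.4
```

{"name": "servo_tool", "arguments": {
  "deltas": [
    {"dp": [0, 0, 0], "roll": 0},
    {"dp": [0, 0, 0], "roll": 0},
    {"dp": [0, 0, 0], "roll": 0},
    {"dp": [0, 0, 0], "roll": 0},
    {"dp": [0, 0, 0], "roll": 0},
    {"dp": [0, 0, 0], "roll": 0},
    {"dp": [0, 0, 0], "roll": 0},
    {"dp": [0, 0, 0], "roll": 0}
  ]
}}

```text
time: 9.3
eef_pos: [0.5596, 0.2678, 0.1371]
eef_rot: [3.142, 0.0, 0.187]
contact_force: [-0.6, 0.5, -0.3]
opening: 0.0378
grasp_force: 30.4
```

```bash
python3 - <<'E'
from h import *
im,d=grab("top");s,ds=grab("scene");P=cloud("scene",ds);np.savez("pics/s5.npz",im=s,d=ds,P=P)
a=cv2.resize(im[200:320,150:270],(390,390));b=cv2.resize(s[190:340,380:530],(390,390),interpolation=cv2.INTER_CUBIC)
cv2.imwrite("pics/crop5.png",np.hstack([a,b]))
E
```

```text
(no output)
```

View pics/crop5.png

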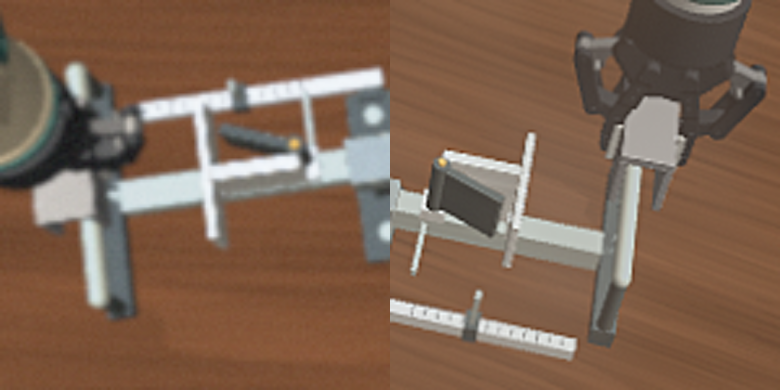

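In the scene view the saddle is in the hand above the bar's near end at crop (650,130), and the bar runs below it at (620,220). I'll compute its offset across the bar.

```bash
python3 - <<'E'
from h import *
z=np.load("pics/s5.npz");im,d,P=z["im"],z["d"],z["P"]*1000
a=np.radians(10.65);O=np.array([591.5,95]);ux=np.array([np.cos(a),np.sin(a)]);uy=np.array([-np.sin(a),np.cos(a)])
xy=P[...,:2]-O;X=xy@ux;Y=xy@uy;Z=P[...,2]
hsv=cv2.cvtColor(im,cv2.COLOR_BGR2HSV);v,u=np.mgrid[:480,:640];ok=(d>0)&(hsv[...,1]<40)
s=ok&(u>460)&(u<500)&(v>222)&(v<275)&(Z>140)&(hsv[...,2]>110)
print("saddle all",s.sum(),[np.percentile(q[s],[2,10,50,90,98]).round(1).tolist() for q in(X,Y,Z)])
t=s&(Z>188);print("top-ish",t.sum(),[np.percentile(q[t],[2,10,50,90,98]).round(1).tolist() for q in(X,Y,Z)])
b=ok&(u>455)&(u<490)&(v>245)&(v<305)&(Z>117)&(Z<140)&(hsv[...,2]>110)
print("bar",b.sum(),[np.percentile(q[b],[2,10,50,90,98]).round(1).tolist() for q in(X,Y,Z)])
for r in range(226,272,3): print(r,[(int(uu),int(X[r,uu]),int(Y[r,uu]),int(Z[r,uu])) for uu in range(464,500,4) if ok[r,uu]])
E
```

```text
saddle all 632 [[-20.2, -9.8, 16.1, 42.1, 43.9], [151.0, 158.0, 176.0, 192.2, 198.3], [167.2, 187.0, 208.1, 210.3, 211.2]]
top-ish 566 [[-20.2, -10.7, 14.8, 40.4, 43.2], [151.7, 159.0, 176.5, 192.1, 198.0], [191.3, 202.9, 208.5, 210.4, 211.2]]
bar 332 [[-22.2, -10.1, 37.4, 82.8, 88.1], [169.9, 171.0, 176.1, 181.8, 183.1], [123.4, 126.3, 129.2, 131.8, 133.0]]
226 [(464, 0, 141, 223)]
229 [(464, 8, 141, 223), (476, -11, 165, 210), (480, -13, 173, 210), (484, -17, 180, 209), (488, -20, 188, 208)]
232 [(476, -6, 166, 207), (480, -6, 173, 209), (484, -9, 181, 208), (488, -11, 189, 208)]
235 [(472, 6, 159, 210), (476, 2, 167, 208), (480, 2, 174, 210), (484, 0, 181, 210), (488, -5, 189, 207)]
238 [(468, 10, 153, 205), (472, 11, 160, 208), (476, 11, 167, 210), (480, 5, 175, 206), (484, 3, 182, 205), (488, 2, 190, 207)]
241 [(468, 12, 154, 199), (472, 20, 160, 209), (476, 18, 168, 208), (480, 14, 175, 207), (484, 13, 182, 208), (488, 10, 190, 207), (496, 15, 203, 216)]
244 [(464, 8, 149, 184), (472, 28, 161, 209), (476, 25, 168, 208), (480, 23, 175, 208), (484, 22, 183, 209), (488, 18, 190, 2
[... 335 characters left out ...]
 38, 183, 210), (488, 34, 191, 208), (492, 9, 203, 185)]
253 [(468, 44, 156, 200), (472, -25, 174, 129), (476, 43, 170, 203), (480, 41, 178, 204), (484, 40, 185, 204), (488, 40, 192, 207)]
256 [(468, 44, 158, 192), (472, -15, 174, 131), (476, -19, 182, 129), (484, 34, 188, 190), (488, 39, 194, 198)]
259 [(464, -72, 169, 56), (468, 41, 160, 181), (472, -9, 175, 129), (484, 43, 188, 192)]
262 [(464, -59, 169, 61), (468, -59, 177, 64), (472, 1, 175, 132), (484, 43, 190, 184)]
265 [(464, 38, 157, 159), (468, 6, 169, 127), (472, 6, 176, 129), (484, 42, 192, 175)]
268 [(464, -39, 170, 65), (468, 14, 169, 127), (472, 15, 177, 130)]
271 [(464, -31, 171, 64), (468, 23, 170, 128), (472, 25, 177, 133)]
```

The saddle is centred at Y≈175.5 against the bar at ≈176 (slot clearance ±6 mm). It has to come down about 69 mm.

{"name": "servo_tool", "arguments": {
  "deltas": [
    {"dp": [0, 0.5, -8], "roll": 0},
    {"dp": [0, 0.5, -20], "roll": 0},
    {"dp": [0, 0.5, -32], "roll": 0},
    {"dp": [0, 0.5, -44], "roll": 0},
    {"dp": [0, 0.5, -54], "roll": 0},
    {"dp": [0, 0.5, -61], "roll": 0},
    {"dp": [0, 0.5, -65], "roll": 0},
    {"dp": [0, 0.5, -67], "roll": 0}
  ]
}}

```text
time: 10.4
eef_pos: [0.5598, 0.2683, 0.07]
eef_rot: [-3.142, -0.0, 0.187]
contact_force: [0.4, -0.0, -1.1]
opening: 0.0374
grasp_force: 30.4
```

{"name": "servo_tool", "arguments": {
  "deltas": [
    {"dp": [0, 0, 0], "roll": 0},
    {"dp": [0, 0, 0], "roll": 0},
    {"dp": [0, 0, 0], "roll": 0},
    {"dp": [0, 0, 0], "roll": 0},
    {"dp": [0, 0, 0], "roll": 0},
    {"dp": [0, 0, 0], "roll": 0},
    {"dp": [0, 0, 0], "roll": 0},
    {"dp": [0, 0, 0], "roll": 0}
  ],
  "jaw": 85
}}

```text
time: 11.4
eef_pos: [0.5596, 0.2683, 0.0701]
eef_rot: [-3.142, -0.0, 0.187]
contact_force: [0.4, -0.5, 0.2]
opening: 0.0727
grasp_force: 0.0
```

{"name": "servo_tool", "arguments": {
  "deltas": [
    {"dp": [0, 0, 8], "roll": 0},
    {"dp": [0, 0, 22], "roll": 0},
    {"dp": [0, 0, 40], "roll": 0},
    {"dp": [0, 0, 60], "roll": 0},
    {"dp": [0, 0, 80], "roll": 0},
    {"dp": [0, 0, 98], "roll": 0},
    {"dp": [0, 0, 108], "roll": 0},
    {"dp": [0, 0, 110], "roll": 0}
  ]
}}

```text
time: 12.4
eef_pos: [0.5601, 0.2684, 0.1813]
eef_rot: [-3.141, -0.002, 0.187]
contact_force: [-0.3, 0.3, -0.5]
opening: 0.0726
grasp_force: 0.0
```

```bash
python3 - <<'E'
from h import *
im,d=grab("top");s,ds=grab("scene");np.savez("pics/s6.npz",im=s,d=ds,P=cloud("scene",ds))
b=cv2.resize(s[210:340,360:510],(780,600),interpolation=cv2.INTER_CUBIC)
cv2.imwrite("pics/crop6.png",b)
print(np.round(robot.state()["joint_positions"],3))
E
```

```text
[-0.593  0.61   0.164  1.629 -0.119  0.913 -1.769]
```

View pics/crop6.png

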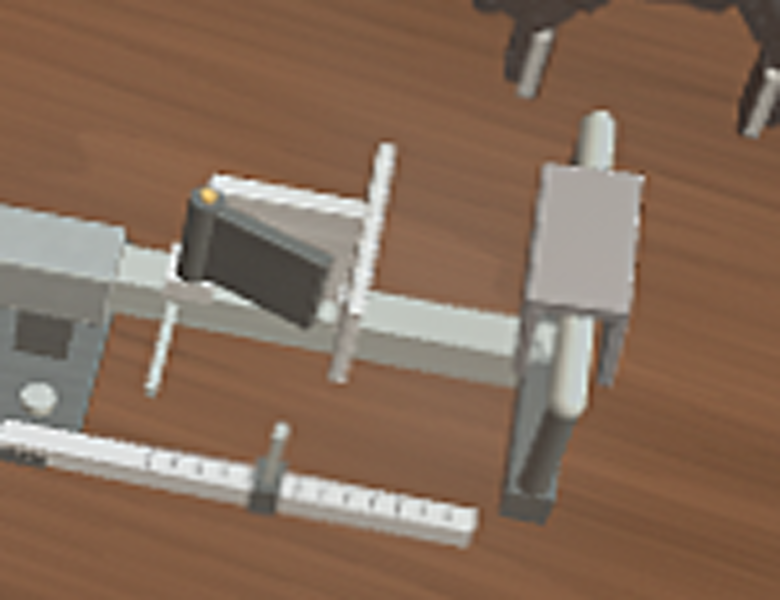

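The saddle (crop 590,240) now hangs on the bar by itself, and the lever is still open. Next I'll refine the plate and flange position, the lever angle and the fingertip height from this frame.

```bash
python3 - <<'E'
from h import *
z=np.load("pics/s6.npz");im,d=z["im"],z["d"]
a=np.radians(10.65);O=np.array([591.5,95]);ux=np.array([np.cos(a),np.sin(a)]);uy=np.array([-np.sin(a),np.cos(a)])
def SF(P):
    xy=P[...,:2]*1000-O;return xy@ux,xy@uy,P[...,2]*1000
X,Y,Z=SF(z["P"])
c=lambda x,y:[(x+.5)/5.2-.5+360,(y+.5)/(600/130)-.5+210]
def pt(n,x,y,h): 
    q=ray("scene",[c(x,y)],h/1000);r=SF(q);print(n,np.round([r[0][0],r[1][0]],1))
pt("plate top inner-left end (y29,x-10..0)",215,182,125);pt("plate top right end at flange",365,210,125)
pt("flange +x top end",340,345,121);pt("flange -x top end",386,148,121)
pt("lever top far corner",328,262,123);pt("pin",208,195,125)
pt("tongue",152,388,58);pt("ptr",282,428,58)
pt("bar +x end",568,412,125);pt("tube mouth top corner +x",105,318,72);pt("tube mouth top",125,233,72)
v,u=np.mgrid[:480,:640]
m=(d>0)&(u<500)&(u>450)&(v<245)&(Z>150)&(Z<260);i=np.argsort(Z[m])[:10];print(np.c_[u[m],v[m],X[m],Y[m],Z[m]][i].round().astype(int).tolist())
T=np.load("pics/top0.npz");Xt,Yt,Zt=SF(T["P"]);D=T["d"]>0
f=D&(Zt>108)&(Zt<135)&(abs(Xt)<60)&(Yt>88)&(Yt<105);print("flange top",[np.percentile(q[f],[3,50,97]).round(1) for q in(Xt,Yt)])
f=D&(Zt>112)&(Zt<135)&(abs(Xt+5)<14)&(Yt>35)&(Yt<86);print("plate top",[np.percentile(q[f],[3,20,50,80,97]).round(1) for q in(Xt,Yt,Zt)])
E
```

```text
plate top inner-left end (y29,x-10..0) [-1.5 33.5]
plate top right end at flange [-1.  92.3]
flange +x top end [72.6 92.9]
flange -x top end [-43.7  96. ]
lever top far corner [30.5 82.4]
pin [ 6.8 32.1]
tongue [64.2 27.6]
ptr [72.3 80.2]
bar +x end [ 88.7 178.1]
tube mouth top corner +x [41.7  3.2]
tube mouth top [-9.4  1.8]
[[452, 92, -581, 80, 151], [452, 91, -582, 80, 153], [451, 92, -574, 77, 154], [452, 90, -581, 79, 157], [451, 91, -571, 77, 159], [453, 88, -584, 81, 162], [451, 90, -571, 76, 162], [452, 89, -573, 78, 165], [451, 89, -572, 76, 165], [451, 88, -572, 75, 168]]
flange top [array([-46.2,  -1.6,  46.9]), array([90. , 94.3, 98.2])]
plate top [array([-9.7, -8.5, -4.3, -0.8,  8.1]), array([35.6, 43. , 57.7, 74.1, 83.7]), array([115. , 120.2, 122.3, 125.5, 128.1])]
```

```bash
python3 - <<'E'
from h import *
z=np.load("pics/s6.npz");d=z["d"];P=z["P"]*1000
m=(d>0)&(np.hypot(P[...,0]-560,P[...,1]-268)<75)&(P[...,2]>150)&(P[...,2]<300)
v,u=np.nonzero(m);Q=P[m];i=np.argsort(Q[:,2])[:14];print(np.c_[u,v,Q][i].round().astype(int).tolist(), robot.state()["eef_pos"],robot.state()["opening"])
E
```

```text
[[502, 233, 549, 303, 222], [504, 239, 564, 310, 223], [502, 232, 548, 303, 223], [503, 239, 565, 309, 223], [505, 239, 564, 312, 224], [460, 230, 580, 230, 224], [502, 231, 547, 302, 224], [504, 238, 563, 310, 224], [461, 230, 579, 232, 225], [502, 234, 555, 304, 225], [502, 235, 558, 305, 225], [502, 236, 561, 305, 226], [502, 237, 564, 306, 226], [462, 230, 580, 233, 226]] [0.55946424 0.26821505 0.18014444] 0.07278089319755772
```

{"name": "servo_tool", "arguments": {
  "deltas": [
    {"dp": [2, -8, 0], "roll": 10},
    {"dp": [5, -24, 0], "roll": 20},
    {"dp": [8, -42, 0], "roll": 30},
    {"dp": [12, -60, 0], "roll": 40},
    {"dp": [15, -78, 0], "roll": 50},
    {"dp": [17, -92, 0], "roll": 60},
    {"dp": [18.5, -101, 0], "roll": 70},
    {"dp": [19, -105, 0], "roll": 80}
  ],
  "jaw": 97
}}

```text
time: 13.5
eef_pos: [0.5782, 0.162, 0.1791]
eef_rot: [-3.14, 0.001, 1.588]
contact_force: [-0.4, -0.1, -0.1]
opening: 0.0828
grasp_force: 0.0
```

{"name": "servo_tool", "arguments": {
  "deltas": [
    {"dp": [0.5, -2, 0], "roll": 5},
    {"dp": [0.5, -2, -5], "roll": 10},
    {"dp": [0.5, -2, -20], "roll": 10},
    {"dp": [0.5, -2, -40], "roll": 10},
    {"dp": [0.5, -2, -58], "roll": 10},
    {"dp": [0.5, -2, -70], "roll": 10},
    {"dp": [0.5, -2, -76], "roll": 10},
    {"dp": [0.5, -2, -78], "roll": 10}
  ]
}}

```text
time: 14.5
eef_pos: [0.5791, 0.1613, 0.1018]
eef_rot: [-3.141, 0.0, 1.758]
contact_force: [-0.7, 0.3, -0.7]
opening: 0.0827
grasp_force: 0.0
```

```bash
python3 - <<'E'
from h import *
im,d=grab("top");s,ds=grab("scene");np.savez("pics/s7.npz",im=s,d=ds,P=cloud("scene",ds))
b=cv2.resize(s[210:330,360:480],(400,400),interpolation=cv2.INTER_CUBIC)
a=cv2.resize(im[190:310,160:280],(400,400),interpolation=cv2.INTER_CUBIC)
cv2.imwrite("pics/crop7.png",np.hstack([a,b]))
print(robot.state()["eef_pos"],robot.state()["eef_rot"])
E
```

```text
[0.57937086 0.16136304 0.10230102] [ 3.14107362e+00 -1.38553377e-04  1.75756825e+00]
```

View pics/crop7.png

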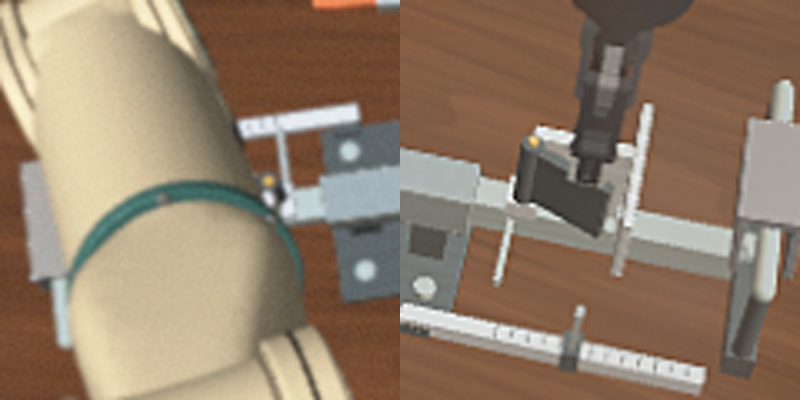

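The near finger hangs over the lever's outer side at crop (590,180), and the pointer is at (578,312). I'll check the fingertip coordinates before descending.

```bash
cat >> h.py <<'E'
_a=np.radians(10.65);O=np.array([591.5,95]);ux=np.array([np.cos(_a),np.sin(_a)]);uy=np.array([-np.sin(_a),np.cos(_a)])
def SF(P):
    xy=P[...,:2]*1000-O;return np.stack([xy@ux,xy@uy,P[...,2]*1000],-1)
E
python3 - <<'E'
from h import *
z=np.load("pics/s7.npz");S=SF(z["P"]);v,u=np.mgrid[:480,:640]
m=(z["d"]>0)&(u>405)&(u<430)&(v>235)&(v<270)&(S[...,2]>136)&(S[...,2]<170)
Q=S[m];print(m.sum(),np.percentile(Q,[3,25,50,75,97],axis=0).round(0).tolist())
T=np.array(robot.state()["eef_pos"]);print(SF(T[None]))
E
```

```text
76 [[49.0, 58.0, 148.0], [51.0, 62.0, 155.0], [55.0, 68.0, 160.0], [57.0, 73.0, 165.0], [59.0, 78.0, 169.0]]
[[  0.34428173  67.46147251 102.30102412]]
```

Finger outer face is at X≈57 and Y≈58–78, as expected. Descending to straddle the plate.

{"name": "servo_tool", "arguments": {
  "deltas": [
    {"dp": [0, 0, -6], "roll": 0},
    {"dp": [0, 0, -16], "roll": 0},
    {"dp": [0, 0, -27], "roll": 0},
    {"dp": [0, 0, -38], "roll": 0},
    {"dp": [0, 0, -47], "roll": 0},
    {"dp": [0, 0, -54], "roll": 0},
    {"dp": [0, 0, -57], "roll": 0},
    {"dp": [0, 0, -57], "roll": 0}
  ]
}}

```text
time: 15.6
eef_pos: [0.5791, 0.1612, 0.045]
eef_rot: [-3.141, -0.0, 1.758]
contact_force: [0.3, 0.2, -0.3]
opening: 0.0827
grasp_force: 0.0
```

{"name": "servo_tool", "arguments": {
  "deltas": [
    {"dp": [-0.9, 5, 0], "roll": 0},
    {"dp": [-1.9, 10, 0], "roll": 0},
    {"dp": [-3, 16, 0], "roll": 0},
    {"dp": [-4.9, 26, 0], "roll": 0},
    {"dp": [-6.8, 36, 0], "roll": 0},
    {"dp": [-8.7, 46, 0], "roll": 0},
    {"dp": [-10.2, 54, 0], "roll": 0},
    {"dp": [-11.1, 59, 0], "roll": 0}
  ]
}}

```text
time: 16.6
eef_pos: [0.5686, 0.2181, 0.0454]
eef_rot: [-3.142, 0.003, 1.756]
contact_force: [1.1, -6.0, 2.2]
opening: 0.0828
grasp_force: 2.9
```

```bash
python3 - <<'E'
from h import *
s,ds=grab("scene");np.savez("pics/s8.npz",im=s,d=ds,P=cloud("scene",ds))
b=cv2.resize(s[220:340,380:500],(600,600),interpolation=cv2.INTER_CUBIC)
cv2.imwrite("pics/crop8.png",b)
print(SF(np.array(robot.state()["eef_pos"])[None]),robot.state()["contact_force"])
E
```

```text
[[  0.26962826 126.22716504  45.40775405]] [ 1.25931875 -3.62746468  1.44775058]
```

View pics/crop8.png

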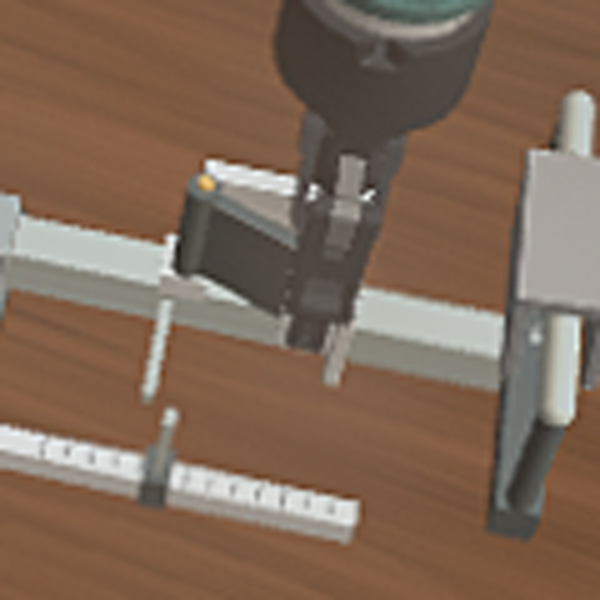

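The leg is out, with the tongue tip at crop (150,397) and the pointer tip at (172,410), so a few mm still remain. I'll measure sub-pixel.

```bash
cat > al.py <<'E'
from h import *
import sys
def align(im,show=False):
    f=im.astype(float);w=np.clip(2*f[...,0]-f[...,2]+0,0,None)   # grey vs brown: blue high relative to red
    w=np.clip(f[...,0]-0.72*f[...,2],0,None)
    def rowc(r,u0,u1): 
        x=np.arange(u0,u1);q=w[r,u0:u1];return (x*q).sum()/q.sum(),q.sum()
    return w,rowc
if __name__=="__main__":
    s,ds=grab("scene");np.savez(f"pics/{sys.argv[1]}.npz",im=s,d=ds)
    w,_=align(s);print(SF(np.array(robot.state()["eef_pos"])[None]).round(1),np.round(robot.state()["contact_force"],1))
    u0,u1=int(sys.argv[2]),int(sys.argv[3])
    print("      ",list(range(u0,u1)))
    for r in range(282,312): print(r,w[r,u0:u1].astype(int).tolist())
E
python3 al.py s9 402 424
```

```text
[[  0.3 126.2  45.4]] [ 0.9 -3.7  1.3]
       [402, 403, 404, 405, 406, 407, 408, 409, 410, 411, 412, 413, 414, 415, 416, 417, 418, 419, 420, 421, 422, 423]
282 [0, 0, 0, 20, 23, 35, 33, 32, 29, 29, 47, 57, 43, 23, 26, 26, 26, 27, 27, 26, 26, 25]
283 [0, 0, 0, 0, 0, 0, 0, 5, 21, 31, 48, 57, 44, 25, 27, 27, 28, 26, 26, 25, 25, 26]
284 [0, 0, 0, 0, 0, 0, 0, 0, 0, 0, 46, 59, 36, 20, 32, 31, 31, 29, 29, 27, 27, 27]
285 [0, 0, 0, 0, 0, 0, 0, 0, 0, 14, 54, 50, 0, 0, 0, 0, 0, 16, 24, 30, 30, 29]
286 [0, 0, 0, 0, 0, 0, 0, 0, 0, 36, 67, 53, 0, 0, 0, 0, 0, 0, 0, 0, 0, 7]
287 [0, 0, 0, 0, 0, 0, 0, 0, 0, 37, 67, 52, 0, 0, 0, 0, 0, 0, 0, 0, 0, 0]
288 [0, 0, 0, 0, 0, 0, 0, 0, 0, 37, 60, 30, 0, 0, 0, 0, 0, 0, 0, 0, 0, 0]
289 [0, 0, 0, 0, 0, 0, 0, 0, 0, 46, 55, 6, 0, 0, 0, 0, 0, 0, 0, 0, 0, 0]
290 [0, 0, 0, 0, 0, 0, 0, 0, 17, 56, 52, 0, 0, 0, 0, 0, 0, 0, 0, 0, 0, 0]
291 [0, 0, 0, 0, 0, 0, 0, 0, 24, 62, 53, 0, 0, 0, 0, 0, 0, 0, 0, 0, 0, 0]
292 [0, 0, 0, 0, 0, 0, 0, 0, 39, 66, 50, 0, 0, 0, 0, 0, 0, 0, 0, 0, 0, 0]
293 [0, 0, 0, 0, 0, 0, 0, 0, 38, 60, 30, 0, 0, 0, 0, 0, 0, 0, 0, 0, 0, 0]
294 [0, 0, 0, 0
[... 626 characters left out ...]
 0, 0, 0, 0, 0, 0]
303 [0, 0, 0, 0, 0, 0, 0, 0, 0, 0, 0, 52, 60, 21, 0, 0, 0, 0, 0, 0, 0, 0]
304 [0, 0, 0, 0, 0, 0, 0, 0, 0, 0, 23, 57, 46, 0, 0, 0, 0, 0, 0, 0, 0, 0]
305 [0, 0, 0, 0, 0, 0, 0, 0, 0, 0, 6, 36, 18, 0, 0, 0, 0, 0, 0, 0, 0, 0]
306 [0, 0, 0, 0, 0, 0, 0, 0, 0, 0, 13, 32, 7, 0, 0, 0, 0, 0, 0, 0, 0, 0]
307 [0, 0, 0, 0, 0, 0, 0, 0, 0, 0, 16, 26, 0, 0, 0, 0, 0, 0, 0, 0, 0, 0]
308 [0, 0, 0, 0, 0, 0, 0, 0, 0, 0, 24, 21, 0, 0, 0, 0, 0, 0, 0, 0, 0, 0]
309 [10, 2, 0, 0, 0, 0, 0, 0, 21, 14, 23, 11, 0, 0, 0, 0, 0, 0, 0, 0, 0, 0]
310 [55, 48, 34, 35, 26, 8, 0, 14, 37, 30, 26, 25, 24, 0, 0, 0, 0, 0, 0, 0, 0, 0]
311 [61, 57, 67, 68, 65, 51, 31, 23, 31, 27, 24, 30, 25, 0, 0, 0, 0, 0, 0, 0, 0, 0]
```

```bash
python3 - <<'E'
from h import *
print(SF(ray("scene",[[412.05,287],[410.95,293],[410.1,297],[409.9,298.3],[413.55,302.5],[413.25,303.8]],.058)).round(1).tolist())
z=np.load("pics/top0.npz");f=z["im"].astype(float);w=np.clip(f[...,0]-.72*f[...,2],0,None)
for r in range(222,240): print(r,w[r,216:252].astype(int).tolist())
E
```

```text
[[34.5, 70.9, 58.0], [50.5, 71.0, 58.0], [61.0, 70.9, 58.0], [64.4, 71.0, 58.0], [72.9, 79.7, 58.0], [76.2, 79.6, 58.0]]
222 [0, 0, 0, 0, 0, 0, 0, 0, 0, 0, 0, 0, 0, 0, 0, 0, 0, 0, 0, 0, 0, 0, 0, 0, 0, 0, 0, 0, 0, 0, 0, 0, 0, 0, 0, 0]
223 [0, 0, 0, 0, 0, 0, 0, 0, 0, 0, 0, 0, 0, 0, 0, 0, 0, 0, 0, 0, 0, 0, 0, 0, 0, 0, 0, 0, 0, 0, 6, 19, 27, 31, 38, 48]
224 [0, 0, 0, 0, 5, 10, 0, 0, 0, 0, 0, 0, 0, 0, 0, 0, 0, 0, 0, 0, 0, 0, 0, 2, 17, 19, 19, 33, 40, 41, 60, 71, 75, 74, 76, 76]
225 [0, 0, 0, 0, 51, 50, 24, 0, 0, 0, 0, 0, 0, 0, 0, 0, 5, 16, 24, 33, 38, 39, 40, 62, 73, 73, 65, 74, 74, 74, 75, 75, 75, 75, 74, 74]
226 [0, 0, 0, 0, 46, 59, 40, 29, 29, 20, 21, 26, 30, 38, 42, 46, 61, 72, 71, 74, 74, 73, 68, 75, 76, 75, 73, 75, 75, 75, 75, 75, 74, 76, 75, 75]
227 [0, 0, 5, 26, 48, 57, 36, 28, 40, 50, 74, 75, 75, 75, 73, 74, 76, 77, 72, 74, 76, 75, 73, 75, 75, 74, 73, 72, 75, 75, 76, 74, 76, 75, 76, 76]
228 [43, 47, 57, 69, 65, 47, 28, 25, 39, 56, 74, 75, 76, 75, 73, 74, 75, 75, 71, 75, 76, 75, 71, 73, 74, 75, 74, 74, 74, 73, 75, 73, 71, 70, 65, 57]
229 [74, 74, 72, 75, 73, 52, 25, 26, 31, 47, 72
[... 648 characters left out ...]
11, 0, 0, 0, 0, 0, 0, 0, 0, 0, 0, 0, 0, 0, 0, 0, 0, 0, 0, 0, 0, 0, 0, 0, 0, 0, 21, 62, 39, 0, 0, 0, 0, 0, 0]
235 [0, 0, 0, 0, 0, 0, 0, 0, 0, 0, 0, 0, 0, 0, 0, 0, 0, 0, 0, 0, 0, 0, 0, 0, 0, 0, 0, 20, 61, 46, 0, 0, 0, 0, 0, 0]
236 [0, 0, 0, 0, 0, 0, 0, 0, 0, 0, 0, 0, 0, 0, 0, 0, 0, 0, 0, 0, 0, 0, 0, 0, 0, 0, 0, 17, 65, 55, 8, 0, 0, 0, 0, 0]
237 [0, 0, 0, 0, 0, 0, 0, 0, 0, 0, 0, 0, 0, 0, 0, 0, 0, 0, 0, 0, 0, 0, 0, 0, 0, 0, 0, 17, 62, 61, 16, 0, 0, 0, 0, 0]
238 [0, 0, 19, 29, 19, 4, 0, 0, 0, 0, 0, 0, 0, 0, 0, 0, 0, 0, 0, 0, 0, 0, 0, 0, 0, 0, 0, 6, 57, 68, 22, 0, 0, 0, 0, 0]
239 [0, 12, 37, 42, 41, 36, 31, 31, 18, 9, 0, 0, 0, 0, 0, 0, 0, 0, 0, 0, 0, 0, 0, 0, 0, 0, 0, 0, 49, 68, 30, 0, 0, 0, 0, 0]
```

The tongue is at Y 71.0 and the pointer at 79.65, so 8.7 mm to go. I'll push on, then check before squeezing.

{"name": "servo_tool", "arguments": {
  "deltas": [
    {"dp": [-0.4, 2, 0], "roll": 0},
    {"dp": [-0.8, 4, 0], "roll": 0},
    {"dp": [-1.2, 6.5, 0], "roll": 0},
    {"dp": [-1.6, 8.5, 0], "roll": 0},
    {"dp": [-1.6, 8.7, 0], "roll": 0},
    {"dp": [-1.6, 8.7, 0], "roll": 0},
    {"dp": [-1.6, 8.7, 0], "roll": 0},
    {"dp": [-1.6, 8.7, 0], "roll": 0}
  ]
}}

```text
time: 17.7
eef_pos: [0.5669, 0.2273, 0.0454]
eef_rot: [3.142, 0.002, 1.756]
contact_force: [1.0, -5.6, 3.1]
opening: 0.0829
grasp_force: 2.6
```

```bash
cat > al2.py <<'E'
from h import *
import sys
s,ds=grab("scene");np.savez(f"pics/{sys.argv[1]}.npz",im=s,d=ds,P=cloud("scene",ds))
f=s.astype(float);w=np.clip(f[...,0]-.72*f[...,2],0,None)
st=robot.state();print("tcp",SF(np.array(st["eef_pos"])[None]).round(1),np.round(st["contact_force"],1),"open",st["opening"],st["grasp_force"])
x=np.arange(402,424);C={r:(x*w[r,402:424]).sum()/max(w[r,402:424].sum(),1) for r in range(286,306)}
print({r:(round(c,2),int(w[r,402:424].sum())) for r,c in C.items()})
R=[r for r in C if w[r,402:424].sum()>90]
q=SF(ray("scene",[[C[r],r] for r in R],.058));print([(r,*k[:2].round(1)) for r,k in zip(R,q)])
E
python3 al2.py s10
```

```text
tcp [[  0.3 134.5  45.4]] [ 0.5 -6.   2.9] open 0.08304650597442052 2.5544176250696182
{286: (np.float64(416.63), 128), 287: (np.float64(416.04), 154), 288: (np.float64(416.02), 154), 289: (np.float64(415.87), 123), 290: (np.float64(415.77), 134), 291: (np.float64(415.2), 127), 292: (np.float64(415.12), 140), 293: (np.float64(415.0), 154), 294: (np.float64(414.84), 126), 295: (np.float64(414.81), 128), 296: (np.float64(414.21), 129), 297: (np.float64(414.15), 131), 298: (np.float64(414.01), 158), 299: (np.float64(414.04), 143), 300: (np.float64(413.71), 27), 301: (np.float64(413.53), 37), 302: (np.float64(413.68), 119), 303: (np.float64(413.8), 133), 304: (np.float64(413.18), 126), 305: (np.float64(413.2), 60)}
[(286, np.float64(29.4), np.float64(79.7)), (287, np.float64(32.3), np.float64(78.8)), (288, np.float64(34.9), np.float64(79.2)), (289, np.float64(37.6), np.float64(79.3)), (290, np.float64(40.2), np.float64(79.4)), (291, np.float64(43.1), np.float64(78.7)), (292, np.float64(45.7), np.float64(78.9)), (293, np.float64(48.3), np.float64(79.0)), (294, np.float64(50.9), np.float64(79.1)), (295, np.float64(53.5), np.float64(79.4)), (296, np.float64(56.3), np.float64(78.6)), (297, np.float64(58.9), np.float64(78.8)), (298, np.float64(61.4), np.float64(78.9)), (299, np.float64(63.9), np.float64(79.4)), (302, np.float64(71.6), np.float64(79.8)), (303, np.float64(74.0), np.float64(80.4)), (304, np.float64(76.8), np.float64(79.5))]
```

The tongue is at 79.0 and the pointer at about 79.8. I'll nudge +0.7 mm, then squeeze.

{"name": "servo_tool", "arguments": {
  "deltas": [
    {"dp": [-0.1, 0.7, 0], "roll": 0},
    {"dp": [-0.1, 0.7, 0], "roll": 0},
    {"dp": [-0.1, 0.7, 0], "roll": 0},
    {"dp": [-0.1, 0.7, 0], "roll": 0},
    {"dp": [-0.1, 0.7, 0], "roll": 0},
    {"dp": [-0.1, 0.7, 0], "roll": 0},
    {"dp": [-0.1, 0.7, 0], "roll": 0},
    {"dp": [-0.1, 0.7, 0], "roll": 0}
  ],
  "jaw": 0,
  "grip_force": 60
}}

```text
time: 18.75
eef_pos: [0.5663, 0.2294, 0.0495]
eef_rot: [3.141, 0.001, 1.757]
contact_force: [-8.3, -5.9, 32.5]
opening: 0.0177
grasp_force: 66.4
```

{"name": "servo_tool", "arguments": {
  "deltas": [
    {"dp": [0, 0, 0], "roll": 0},
    {"dp": [0, 0, 0], "roll": 0},
    {"dp": [0, 0, 0], "roll": 0},
    {"dp": [0, 0, 0], "roll": 0},
    {"dp": [0, 0, 0], "roll": 0},
    {"dp": [0, 0, 0], "roll": 0},
    {"dp": [0, 0, 0], "roll": 0},
    {"dp": [0, 0, 0], "roll": 0}
  ]
}}

```text
time: 19.75
eef_pos: [0.5663, 0.2294, 0.0495]
eef_rot: [3.141, 0.001, 1.757]
contact_force: [-8.4, -6.7, 33.4]
opening: 0.0174
grasp_force: 66.3
```

```bash
python3 al2.py s11; python3 - <<'E'
from h import *
z=np.load("pics/s11.npz");cv2.imwrite("pics/crop11.png",cv2.resize(z["im"][210:335,380:505],(600,600),interpolation=cv2.INTER_CUBIC))
E
```

```text
tcp [[  0.  136.7  49.5]] [-9.  -7.2 34.2] open 0.0178203237689937 66.38913293369114
{286: (np.float64(417.62), 125), 287: (np.float64(417.03), 154), 288: (np.float64(417.02), 153), 289: (np.float64(416.84), 123), 290: (np.float64(416.35), 117), 291: (np.float64(416.17), 127), 292: (np.float64(416.09), 139), 293: (np.float64(415.99), 154), 294: (np.float64(415.82), 125), 295: (np.float64(415.8), 129), 296: (np.float64(415.19), 131), 297: (np.float64(415.14), 129), 298: (np.float64(415.0), 160), 299: (np.float64(414.99), 154), 300: (np.float64(414.81), 35), 301: (np.float64(413.86), 38), 302: (np.float64(413.65), 117), 303: (np.float64(413.79), 132), 304: (np.float64(413.18), 126), 305: (np.float64(413.19), 59)}
[(286, np.float64(28.9), np.float64(81.6)), (287, np.float64(31.8), np.float64(80.8)), (288, np.float64(34.4), np.float64(81.2)), (289, np.float64(37.1), np.float64(81.2)), (290, np.float64(39.9), np.float64(80.6)), (291, np.float64(42.6), np.float64(80.6)), (292, np.float64(45.2), np.float64(80.8)), (293, np.float64(47.8), np.float64(81.0)), (294, np.float64(50.4), np.float64(81.0)), (295, np.float64(52.9), np.float64(81.4)), (296, np.float64(55.8), np.float64(80.5)), (297, np.float64(58.3), np.float64(80.8)), (298, np.float64(60.9), np.float64(80.9)), (299, np.float64(63.4), np.float64(81.2)), (302, np.float64(71.6), np.float64(79.7)), (303, np.float64(74.0), np.float64(80.3)), (304, np.float64(76.8), np.float64(79.5))]
```

View pics/crop11.png

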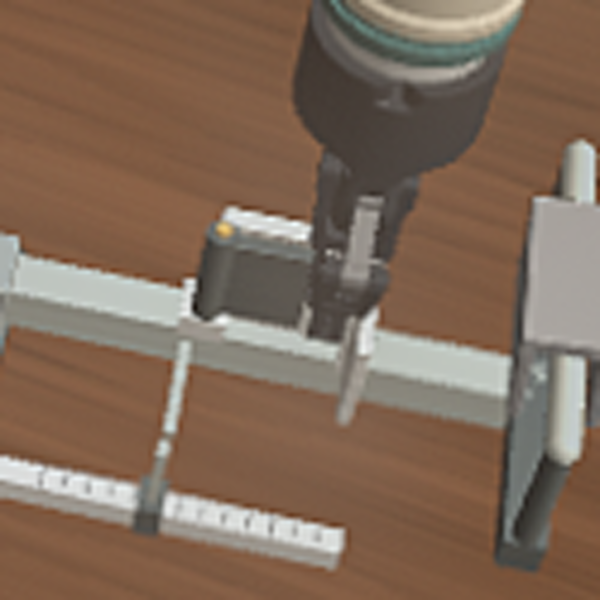

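The lever is shut and the saddle still hangs. The tongue is 1.2 mm past the mark, and the closing swing left about 33 N of vertical strain. I'll ease both while keeping the grip.

{"name": "servo_tool", "arguments": {
  "deltas": [
    {"dp": [0.1, -0.3, 1], "roll": 0},
    {"dp": [0.1, -0.6, 2], "roll": 0},
    {"dp": [0.2, -0.9, 3], "roll": 0},
    {"dp": [0.2, -1.1, 3.5], "roll": 0},
    {"dp": [0.2, -1.1, 3.5], "roll": 0},
    {"dp": [0.2, -1.1, 3.5], "roll": 0},
    {"dp": [0.2, -1.1, 3.5], "roll": 0},
    {"dp": [0.2, -1.1, 3.5], "roll": 0}
  ]
}}

```text
time: 20.8
eef_pos: [0.5664, 0.2282, 0.0496]
eef_rot: [-3.142, 0.001, 1.758]
contact_force: [-2.4, -5.1, 9.3]
opening: 0.0177
grasp_force: 67.3
```

```bash
python3 al2.py s12
```

```text
tcp [[-1.000e-01  1.355e+02  4.960e+01]] [-1.6 -5.   8.4] open 0.017628054939444818 67.38094864932236
{286: (np.float64(417.23), 127), 287: (np.float64(416.38), 115), 288: (np.float64(416.2), 127), 289: (np.float64(416.04), 153), 290: (np.float64(416.0), 151), 291: (np.float64(415.84), 125), 292: (np.float64(415.75), 132), 293: (np.float64(415.18), 127), 294: (np.float64(415.09), 143), 295: (np.float64(414.99), 154), 296: (np.float64(414.84), 125), 297: (np.float64(414.78), 127), 298: (np.float64(414.19), 135), 299: (np.float64(414.26), 117), 300: (np.float64(413.99), 37), 301: (np.float64(413.62), 37), 302: (np.float64(413.67), 119), 303: (np.float64(413.79), 132), 304: (np.float64(413.19), 127), 305: (np.float64(413.21), 59)}
[(286, np.float64(29.1), np.float64(80.9)), (287, np.float64(32.2), np.float64(79.5)), (288, np.float64(34.8), np.float64(79.5)), (289, np.float64(37.5), np.float64(79.6)), (290, np.float64(40.1), np.float64(79.9)), (291, np.float64(42.7), np.float64(80.0)), (292, np.float64(45.3), np.float64(80.1)), (293, np.float64(48.2), np.float64(79.4)), (294, np.float64(50.8), np.float64(79.6)), (295, np.float64(53.4), np.float64(79.8)), (296, np.float64(56.0), np.float64(79.8)), (297, np.float64(58.5), np.float64(80.1)), (298, np.float64(61.4), np.float64(79.3)), (299, np.float64(63.8), np.float64(79.8)), (302, np.float64(71.6), np.float64(79.8)), (303, np.float64(74.0), np.float64(80.3)), (304, np.float64(76.8), np.float64(79.5))]
```

The tongue (79.7) and pointer (79.8) line up, the lever is shut under a 67 N grip, and the saddle is on the bar. Handing in.

```bash
python3 -c "
from plant import robot
print(robot.close_job())"
```

```text
the job is handed in; nothing more can be done
None
```

I handed in the job holding: the saddle hangs on the bar by itself, the leg is within about 0.1 mm of the mark by camera, and the lever is squeezed shut against the grip plate at about 67 N, with about 21 s of the 51 s used.

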